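# Gauge a spacer ring on the taper cone and store it by size

### The job

Take the spacer ring lying on the cork pad, slide it level down the upright taper gauge until it stops, and press it there with a light steady push of about 6 N, never letting it bear on the gauge with more than 20 N. Read which step of the gauge its lower edge has stopped in (top step is size 1, then 2, then 3), draw it off and put it over the storage post marked with that number of studs, flat on the post's block. Leave the two rings in the grey tray, the bottle and the tip box where they are.

Things in the scene. Friction and masses are not known exactly. Their poses are not given: they have to be found in the camera images.
- cone: taper gauge, fixed upright, rigid: round base 68 mm diameter and 12 mm high, shank 36 mm diameter up to 20 mm height, then a smooth aluminium cone narrowing from 36 mm diameter at 20 mm height to 12 mm at its flat tip at 80 mm. Four black lines round it, 71, 59, 46 and 34 mm above the bench, bound its three steps. A pressed ring wedges slightly. Origin at the base's centre, bench level, z up
- cone_tip (a point): centre of the cone's flat tip, 80 mm above the bench
- step_1 (a point): on the cone's axis, 65 mm above the bench: middle of step 1 (size 1), the top step. A ring of 18 mm bore stops with its lower edge here, within 3 mm
- step_2 (a point): on the cone's axis, 52.5 mm above the bench: middle of step 2 (size 2). A ring of 23 mm bore stops with its lower edge here, within 3 mm
- step_3 (a point): on the cone's axis, 40 mm above the bench: middle of step 3 (size 3), the lowest. A ring of 28 mm bore stops with its lower edge here, within 3 mm
- ring_a: one of three look-alike bare steel spacer rings, 44 mm outside diameter, 12 mm tall, about 80 g; bore 18, 23 or 28 mm, the name does not tell which. Origin at the centre of its underside, z up along its axis. One of the three, not always the same, lies alone on the cork pad, the other two in the grey tray
- ring_b: one of three look-alike bare steel spacer rings, 44 mm outside diameter, 12 mm tall, about 80 g; bore 18, 23 or 28 mm, the name does not tell which. Origin at the centre of its underside, z up along its axis. One of the three, not always the same, lies alone on the cork pad, the other two in the grey tray
- ring_c: one of three look-alike bare steel spacer rings, 44 mm outside diameter, 12 mm tall, about 80 g; bore 18, 23 or 28 mm, the name does not tell which. Origin at the centre of its underside, z up along its axis. One of the three, not always the same, lies alone on the cork pad, the other two in the grey tray
- pad: cork pad 80 x 80 mm, 4 mm thick, fixed; the ring to gauge lies on it, within 10 mm of its centre. Origin at the centre of its underside
- tray: grey tray 70 x 150 mm (long side along its own y) with a 4 mm floor and a rim 10 mm high, fixed; the two rings that are not to be touched lie in it, 35 mm either side of its centre. Origin at the centre of its underside
- post_1: storage post for size 1: fixed white block 76 x 60 mm, 10 mm high, carrying an upright steel post of 10 mm diameter whose tip is 38 mm above the bench; marked by one dark stud on the block's top, beside the post at its own -x edge. Origin on the post's axis at bench level (block top at z = 10 mm), z up. The three posts change places
- post_2: storage post for size 2: fixed white block 76 x 60 mm, 10 mm high, carrying an upright steel post of 10 mm diameter whose tip is 38 mm above the bench; marked by two dark studs in a row on the block's top, beside the post at its own -x edge. Origin on the post's axis at bench level (block top at z = 10 mm), z up. The three posts change places
- post_3: storage post for size 3: fixed white block 76 x 60 mm, 10 mm high, carrying an upright steel post of 10 mm diameter whose tip is 38 mm above the bench; marked by three dark studs in a row on the block's top, beside the post at its own -x edge. Origin on the post's axis at bench level (block top at z = 10 mm), z up. The three posts change places
- bottle: glass reagent bottle with a blue cap, 56 mm diameter, 100 mm tall, a bystander. Origin at the centre of its underside
- tip_box: clear pipette-tip box, 87 x 127 mm, 71 mm tall, a bystander. Origin at the centre of its underside
Things that resemble listed ones, but are neither listed nor needed, are in the scene too. What is shaped like the ring_a but pink is not meant.

How it is judged:
By the outcome, as a careful person would: the job done as asked, in the order asked, and still so for the second after the job is handed in, with the robot touching nothing.
It also fails if it takes over 48 s, if anything falls off the work surface, if the arm or the gripper's body presses on something with over 40 N, if the wrist force passes 120 N, or if a joint passes its speed limit or range.

### The arm

A 7-joint arm with a two-finger parallel gripper is mounted at the origin on the work surface. World frame = base frame: x ahead of the robot, y to its left, z up, the work surface at z = 0. Lengths are in m, angles in rad, forces in N, time in s.
With the tool pointing down it reaches from about 0.425 to 0.875 m from the base axis. Payload 9.9 kg.
Tool frame: the origin (TCP) lies on the centre line of the jaws, within the pads' length; the fingertips stand 14 mm ahead of it and the grasp point (between the pads) lies 5 mm behind it; z points along the fingers, x is the direction in which the jaws open and shut, and the axes are right-handed (so a half turn about z gives the same grasp; the last joint's range is limited). The gripper opens to 85 mm and grips with 20 to 120 N. Pads are 22 mm wide; open, the fingers measure 114 mm over their backs; the gripper's body (76 mm by 85 mm) begins 54 mm behind the grasp point. The pads swing forward as they close: fully open they stand 13 mm farther back than shut.
Start: joints at [1.136, 0.576, 0.025, 1.437, -0.015, 1.129, -0.057], TCP at [0.232, -0.634, 0.245] pointing down, gripper open.
Joint ranges: [-2.76, 2.76], [-0.34, 2.15], [-1.52, 1.57], [0.19, 2.46], [-1.09, 4.23], [0.17, 1.99], [-2.82, 2.82]. Speed limits (rad/s): [2.22, 2.22, 3.01, 3.01, 3.14, 3.14, 3.14].

### API

Orientations are given as [roll, pitch, yaw] about the fixed x, y, z axes, in that order (R = Rz(yaw) Ry(pitch) Rx(roll)).
In Python, from cell import bot, imaging gives the robot as it stands. The module is installed in compiled form; this text tells all that it offers.
- The arm moves only by the tool play_rows, never from a script. Its argument "increments" is a list of rows, each a list of 6 numbers: the shift along the tool's x, y, z in m, then the turn, a rotation vector about the tool's x, y, z in rad. A call has 1 to 20 rows; each row shifts and turns the pose as measured when the row begins, along the tool's axes as they then stand; what a row does not reach is not made up. A row lasts 1/12 s, in which the tool goes at most 41.7 mm and 7.16 degrees, less where a joint would pass 70% of its speed; a pose out of reach is approached as far as the arm can. A call is refused whole if a number of a shift passes 0.0417 or a number of a turn 0.125, either way. A call with a gripper value outside its range is refused whole. "gripper" is the opening, from 0 (shut) to 1 (fully open), set as the call begins (left out, the last holds). The fingers move at their own pace and stop on an object; the grip force is fixed at half the most. Time passes only in rows, so rows that do not move let the fingers close. It gives the time, the measured TCP pose, the force and the opening at its end, in the units of the state.
- bot.get_obs(): the state, without advancing time (a new reading comes with each control period).
- imaging.grab_frame(name): name is "scene" or "top" or "wrist"; returns the picture (480x640x3 uint8, red, green, blue); there is no depth.
- imaging.get_calibration(name): a dict with "K" (3x3 intrinsics, pixels), "distortion" ([k1, k2, p1, p2, k3] as OpenCV has them; the pictures are not rectified), "R" (3x3) and "t" (3): a world point X has camera coordinates R X + t; the wrist camera has in their place "T_tool_cam" (4x4, takes a point from camera to tool coordinates, whose origin is the TCP and whose axes are the tool frame's). Camera axes: x right, y down, z forward; pixel columns grow to the right and rows downward; lengths in m; the calibration is good to about 2 mm. A picture is of the moment at which its call begins: read the wrist's pose just before it. get_calibration takes no time and is no camera call.
- bot.sign_off(): hands the job in, once; it reports no verdict.
The state is a dict: "time": time; "joints": joint angles; "qd": joint speeds; "joint_efforts": joint torques, N m; "position": TCP position; "ee_rot": TCP orientation; "contact_force": force on the tool from outside, world axes, zero at the start; "torque": the same for the moment, N m; "grip_width": opening from 0.0 (shut) to 1.0 (fully open).
Only numpy, scipy, OpenCV 4.12 (cv2) and the standard library are available. Lean on these libraries where they do the work, as an engineer would, in place of code of your own. Each camera call takes 0.05 s, during which the arm holds its last target.

## Working session

There is one attempt and no reset: what is moved stays moved. The work goes in short steps, Python scripts to look and compute and a tool call to move; the robot and the scene stay as the last step left them, time stands still between calls to the robot, and variables do not carry over. Pictures are saved under pics/ and viewed, and the job is handed in when it is done.

Besides the shell and the picture viewer there is one more tool, called by a JSON object that holds its "fn" and its "kwargs". play_rows: Moves the arm, as the interface text tells. Its arguments: {"type":"object","properties":{"increments":{"type":"array"},"gripper":{"type":"number"}},"required":["increments"]}

```bash
mkdir -p pics; ls
python3 - <<'E'
from cell import bot, imaging
import cv2,json,numpy as np
print(bot.get_obs())
for n in ("scene","top","wrist"):
    im=imaging.grab_frame(n); cv2.imwrite(f"pics/{n}0.png",im[:,:,::-1]); 
    print(n,{k:np.round(v,4).tolist() for k,v in imaging.get_calibration(n).items()})
E
```

```text
pics
{'time': 0.0, 'joints': array([ 1.13620852,  0.57649275,  0.02487685,  1.43788228, -0.01498581,
        1.12898107, -0.05652581]), 'qd': array([ 0.00034208,  0.00099686, -0.00041667,  0.00065289, -0.0003308 ,
        0.00038748,  0.00044766]), 'joint_efforts': array([ 7.40065079e-04, -7.65756440e+01,  2.25055575e+00, -2.85959619e+01,
        1.53962203e-02,  1.29184345e-02,  1.06482861e-05]), 'position': array([ 0.23180072, -0.63351504,  0.24447891]), 'ee_rot': array([ 3.14148105e+00,  1.57459218e-03, -1.22002138e+00]), 'contact_force': array([0.00911551, 0.45543996, 0.32217634]), 'torque': array([ 0.00289722, -0.02268377, -0.01866173]), 'grip_width': 0.9992514403423265}
scene {'K': [[596.8951, 0.0, 332.9524], [0.0, 596.8951, 241.0365], [0.0, 0.0, 1.0]], 'distortion': [0.0331, 0.0, 0.0, 0.0, 0.0], 'R': [[0.8174, 0.5761, 0.0093], [0.3258, -0.4488, -0.8321], [-0.4752, 0.6832, -0.5545]], 't': [-0.4791, -0.1595, 1.4269]}
top {'K': [[525.1393, 0.0, 328.5857], [0.0, 525.1393, 245.6962], [0.0, 0.0, 1.0]], 'distortion': [-0.126, 0.0, 0.0, 0.0, 0.0], 'R': [[-0.0099, -0.9999, -0.002], [-0.9995, 0.01, -0.0294], [0.0294, 0.0017, -0.9996]], 't': [-0.0379, 0.5896, 1.323]}
wrist {'K': [[431.7907, 0.0, 318.3077], [0.0, 431.7907, 237.4279], [0.0, 0.0, 1.0]], 'distortion': [-0.0291, 0.0, 0.0, 0.0, 0.0], 'T_tool_cam': [[1.0, 0.0004, -0.0001, 0.0004], [-0.0004, 0.9467, 0.3221, -0.082], [0.0002, -0.3221, 0.9467, -0.1274], [0.0, 0.0, 0.0, 1.0]]}
```

View pics/top0.png

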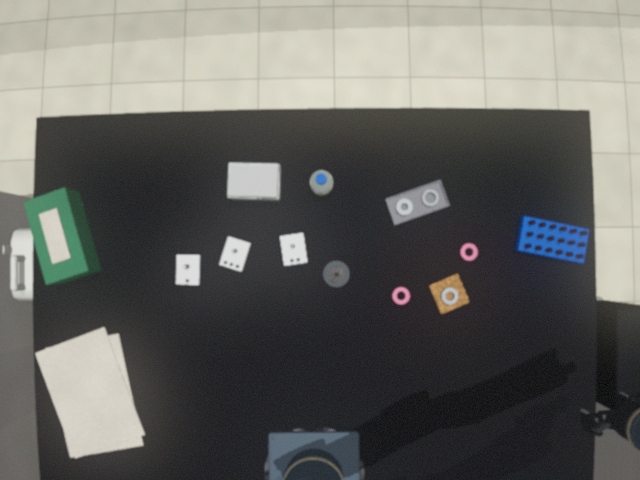

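View pics/scene0.png

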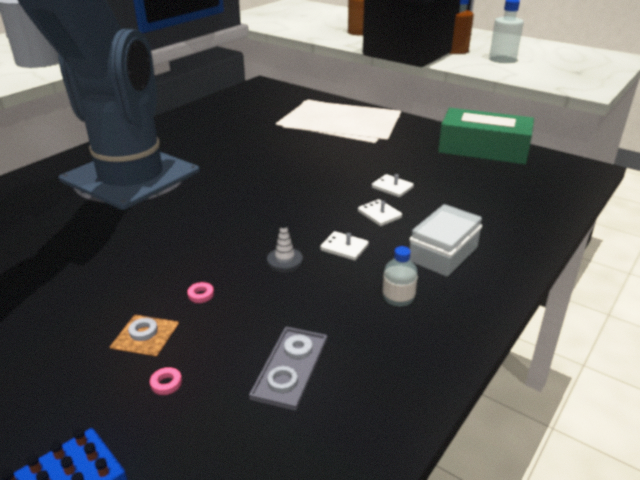

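View pics/wrist0.png

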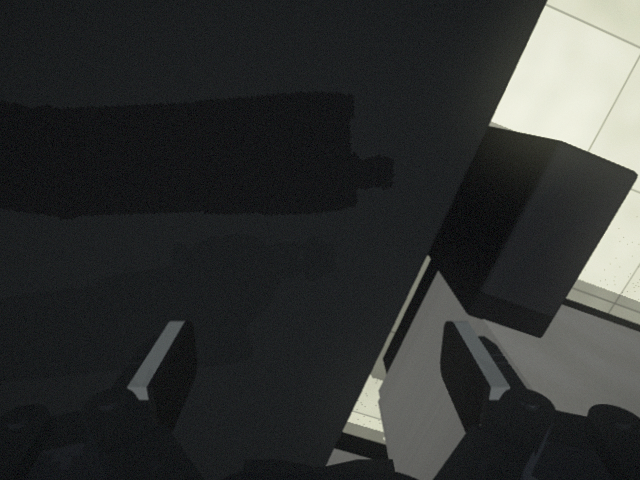

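The top view shows a steel ring on the cork pad at (450,296), the gauge at (336,274), and post blocks at (188,269), (235,254) and (293,249). These could be taken for the ring I want:
- the pink rings at (401,296) and (469,252): wrong colour
- the tray rings at (405,207) and (431,198): not to be touched

By the description I choose (450,296), and I'll check it in a close crop.

```bash
cat > h.py <<'E'
import cv2,numpy as np
from scipy.spatial.transform import Rotation as Ro
from cell import bot, imaging
def cam(n,obs=None):
    c=imaging.get_calibration(n);K=np.array(c["K"]);d=np.array(c["distortion"])
    if n=="wrist":
        T=np.array(c["T_tool_cam"]);Rw=Ro.from_euler('xyz',obs["ee_rot"]).as_matrix()
        R=Rw@T[:3,:3]; o=Rw@T[:3,3]+obs["position"]
    else:
        R=np.array(c["R"]).T; o=-R@np.array(c["t"])
    return K,d,R,o
def ray(n,px,obs=None):
    K,d,R,o=cam(n,obs)
    u=cv2.undistortPoints(np.array(px,float).reshape(-1,1,2),K,d).reshape(-1,2)
    return o,(R@np.c_[u,np.ones(len(u))].T).T
def onplane(n,px,z,obs=None):
    o,D=ray(n,px,obs); return o+D*((z-o[2])/D[:,2])[:,None]
def proj(n,X,obs=None):
    K,d,R,o=cam(n,obs); rv=cv2.Rodrigues(R.T)[0]
    return cv2.projectPoints(np.array(X,float).reshape(-1,1,3),rv,-R.T@o,K,d)[0].reshape(-1,2)
def grab(n,f):
    obs=bot.get_obs(); im=imaging.grab_frame(n); cv2.imwrite(f"pics/{f}.png",im[:,:,::-1]); return obs,im
def crop(f,x0,y0,x1,y1,s,out):
    im=cv2.imread(f"pics/{f}.png")[y0:y1,x0:x1]; cv2.imwrite(f"pics/{out}.png",cv2.resize(im,None,fx=s,fy=s,interpolation=cv2.INTER_CUBIC))
E
python3 - <<'E'
from h import *
crop("top0",165,220,365,300,4,"c1"); crop("top0",380,170,490,320,4,"c2"); crop("scene0",260,160,420,280,5,"c3")
for n,p,z in [("ring",(450,296),.016),("cone",(336,274),0.08),("p188",(188,269),.01),("p235",(235,254),.01),("p293",(293,249),.01)]:
    print(n,onplane("top",p,z))
E
```

```text
ring [[ 0.45839664 -0.35016282  0.016     ]]
cone [[ 0.51905266 -0.06100938  0.08      ]]
p188 [[0.53317484 0.31602267 0.01      ]]
p235 [[0.57040854 0.19441058 0.01      ]]
p293 [[0.58168072 0.04647465 0.01      ]]
```

View pics/c1.png

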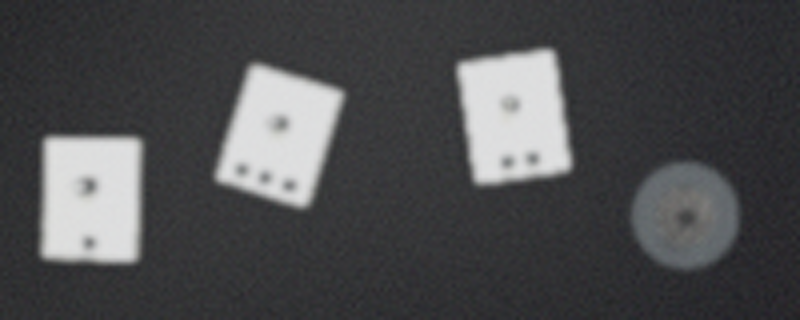

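View pics/c2.png

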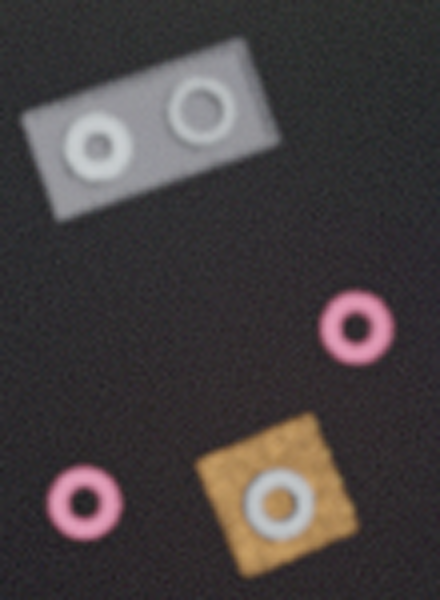

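View pics/c3.png

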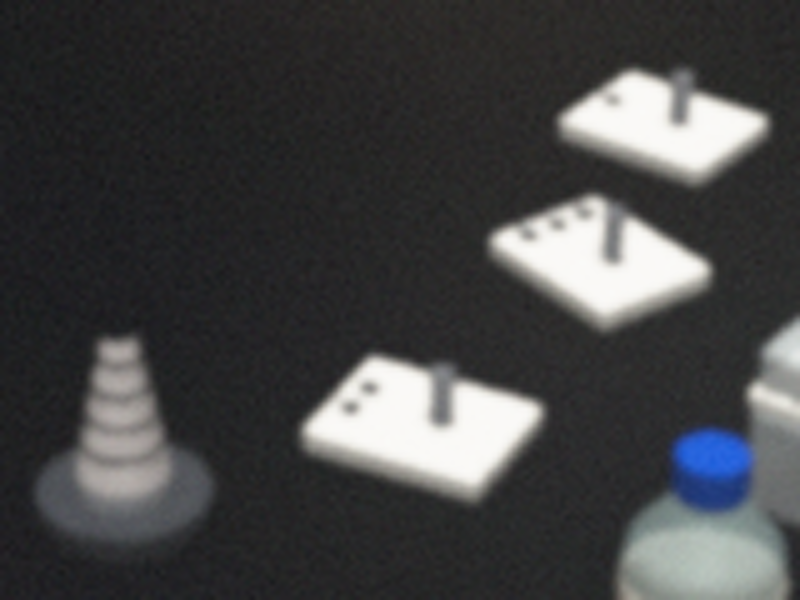

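The crop at top view (450,296) shows the bare steel ring on the cork. Studs by block: (188,269) has 1, (235,254) has 3 and (293,249) has 2. Next I measure everything precisely.

Run:
```python
from h import *
t=cv2.imread("pics/top0.png");s=cv2.imread("pics/scene0.png")
print("scenecam",cam("scene")[3])
def blob(m,x0,y0,x1,y1):
    q=np.zeros_like(m);q[y0:y1,x0:x1]=m[y0:y1,x0:x1]
    c=max(cv2.findContours(q,cv2.RETR_EXTERNAL,cv2.CHAIN_APPROX_NONE)[0],key=cv2.contourArea)
    return c
hsv=cv2.cvtColor(t,cv2.COLOR_BGR2HSV); g=t.min(2)
m=((hsv[...,1]<60)&(g>120)).astype(np.uint8)*255
c=blob(m,430,275,470,318);e=cv2.fitEllipse(c);print("ring",e,onplane("top",e[0],.016))
g2=t.max(2);m=(g2>70).astype(np.uint8)*255
c=blob(m,318,255,355,292);e=cv2.fitEllipse(c);print("conebase",e,onplane("top",e[0],.012))
m=(g>150).astype(np.uint8)*255
for n,b in dict(p1=(170,250,206,290),p3=(215,232,255,275),p2=(275,228,312,270)).items():
    r=cv2.minAreaRect(blob(m,*b));print(n,r,onplane("top",r[0],.01))
print("tips", onplane("top",[(188-1.5+.0,266)],.038))
# two-view: cone base from scene
hs=s.max(2)
for n,px in dict(conetip=(260+118/5,160+338/5)).items(): print(n,onplane("scene",px,.08))
for n,px in dict(p1=(260+683/5,160+72/5),p3=(260+617/5,160+208/5),p2=(260+444/5,160+370/5)).items(): print(n,onplane("scene",px,.038))
```

```text
scenecam [ 1.12160775 -0.77042228  0.66291139]
ring ((449.3847961425781, 295.55938720703125), (17.07933235168457, 17.35065269470215), 27.415054321289062) [[ 0.45953742 -0.34859555  0.016     ]]
conebase ((335.9241943359375, 273.35125732421875), (26.34963035583496, 26.602298736572266), 161.7486572265625) [[ 0.51901924 -0.06164433  0.012     ]]
p1 ((187.5, 269.0), (30.0, 23.0), 90.0) [[0.53318373 0.31732532 0.01      ]]
p3 ((234.33987426757812, 253.51246643066406), (24.21993064880371, 30.483705520629883), 17.35402488708496) [[0.57166423 0.19609718 0.01      ]]
p2 ((293.2699890136719, 248.8899688720703), (30.688434600830078, 24.324474334716797), 81.8698959350586) [[0.58195289 0.04578727 0.01      ]]
tips [[0.54106035 0.31218903 0.038     ]]
conetip [[ 0.52395889 -0.06895396  0.08      ]]
p1 [[0.54583316 0.30748019 0.038     ]]
p3 [[0.58576524 0.1836832  0.038     ]]
p2 [[0.59666484 0.03736185 0.038     ]]
```

{"fn": "play_rows", "kwargs": {"increments": [[0,0,0.003,0,0,-0.12],[0,0,0.003,0,0,-0.12],[0,0,0.003,0,0,-0.12],[0,0,0.003,0,0,-0.12],[0,0,0.003,0,0,-0.12],[0,0,0.003,0,0,-0.12],[0,0,0.003,0,0,-0.12],[0,0,0.003,0,0,-0.12],[0,0,0.003,0,0,-0.12],[0,0,0.003,0,0,-0.12],[0,0,0.003,0,0,-0.12],[0,0,0.003,0,0,-0.12],[0,0,0.003,0,0,-0.12],[0,0,0.003,0,0,-0.12],[0,0,0.003,0,0,-0.12],[0,0,0.003,0,0,-0.12]], "gripper": 1}}

```text
time: 1.48
position: [0.2305, -0.6311, 0.1897]
ee_rot: [-3.132, -0.003, 0.774]
contact_force: [-0.6, -0.2, 0.7]
grip_width: 1.001
```

```bash
cat >> h.py <<'E'
def delta(target,yaw=None,obs=None):
    obs=obs or bot.get_obs(); R=Ro.from_euler('xyz',obs["ee_rot"])
    d=R.inv().apply(np.array(target)-obs["position"])
    Rt=Ro.from_euler('xyz',[np.pi,0,obs["ee_rot"][2] if yaw is None else yaw])
    rv=(R.inv()*Rt).as_rotvec()
    print("t",round(float(obs["time"]),2),"pos",obs["position"].round(4),"rpy",obs["ee_rot"].round(4),"F",obs["contact_force"].round(2),"w",round(float(obs["grip_width"]),3))
    print("shift mm",(d*1000).round(2),"turn",rv.round(4))
E
python3 -c "
from h import *
delta([0.4595,-.3486,.2],.7);print(bot.get_obs()['joints'].round(2))"
```

```text
t 1.48 pos [ 0.2305 -0.6311  0.1897] rpy [-3.132e+00 -2.700e-03  7.744e-01] F [-0.58 -0.22  0.71] w 1.001
shift mm [361.26 -41.9   -8.96] turn [-0.0097 -0.0023  0.0744]
[ 1.43  0.66 -0.5   1.5   0.33  1.08  1.64]
```

{"fn": "play_rows", "kwargs": {"increments": [[0.036,-0.004,-0.001,-0.001,0,0.0074],[0.036,-0.004,-0.001,-0.001,0,0.0074],[0.036,-0.004,-0.001,-0.001,0,0.0074],[0.036,-0.004,-0.001,-0.001,0,0.0074],[0.036,-0.004,-0.001,-0.001,0,0.0074],[0.036,-0.004,-0.001,-0.001,0,0.0074],[0.036,-0.004,-0.001,-0.001,0,0.0074],[0.036,-0.004,-0.001,-0.001,0,0.0074],[0.036,-0.004,-0.001,-0.001,0,0.0074],[0.036,-0.004,-0.001,-0.001,0,0.0074],[0,0,0,0,0,0],[0,0,0,0,0,0]]}}

```text
time: 2.48
position: [0.4723, -0.3465, 0.195]
ee_rot: [-3.135, -0.003, 0.699]
contact_force: [-0.9, -1.0, -0.3]
grip_width: 0.998
```

```bash
python3 -c "
from h import *
delta([0.4595,-.3486,.2],.7);print(bot.get_obs()['joints'].round(2))
o,im=grab('wrist','w1')
print(proj('wrist',[.4595,-.3486,.016],o))"
```

```text
t 2.48 pos [ 0.4723 -0.3465  0.195 ] rpy [-3.1348e+00 -2.7000e-03  6.9950e-01] F [-0.91 -0.97 -0.32] w 0.998
shift mm [-11.15  -6.63  -4.99] turn [-0.0068 -0.0027 -0.0005]
[ 0.89  0.53 -0.51  1.73  0.3   0.97  0.96]
[[303.73184691 203.0197172 ]]
```

View pics/w1.png

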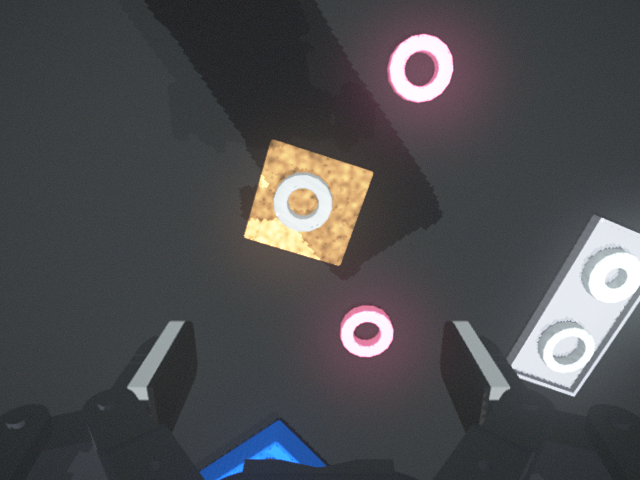

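```bash
cat > rg.py <<'E'
from h import *
def ringfit(im,box,z,o,n="wrist",thr=140,sat=45):
    x0,y0,x1,y1=box
    b=im[:,:,::-1].copy();hsv=cv2.cvtColor(b,cv2.COLOR_BGR2HSV)
    m=((hsv[...,1]<sat)&(b.min(2)>thr)).astype(np.uint8)*255
    q=np.zeros_like(m);q[y0:y1,x0:x1]=m[y0:y1,x0:x1]
    cs,h=cv2.findContours(q,cv2.RETR_CCOMP,cv2.CHAIN_APPROX_NONE)
    i=max((k for k in range(len(cs)) if h[0][k][3]<0),key=lambda k:cv2.contourArea(cs[k]))
    for nm,k in [("out",i)]+[("hole",j) for j in range(len(cs)) if h[0][j][3]==i and len(cs[j])>20]:
        P=onplane(n,cs[k].reshape(-1,2),z,o)[:,:2].astype(np.float32)
        (c,r),e=cv2.minEnclosingCircle(P),cv2.fitEllipse(P)
        print(nm,cv2.fitEllipse(cs[k]),"ell",np.round(np.r_[e[0],e[1]],4),"circ",np.round(c,4),round(r*2,4))
E
python3 -c "
from rg import *
o=bot.get_obs();im=cv2.imread('pics/w1.png')[:,:,::-1]
ringfit(im,(260,160,350,245),.016,o)"
```

```text
out ((302.5607604980469, 201.7291717529297), (57.896968841552734, 58.32884979248047), 17.500337600708008) ell [ 0.4594 -0.3478  0.0422  0.0437] circ [ 0.4597 -0.3476] 0.0447
hole ((302.52752685546875, 201.55569458007812), (28.03501319885254, 30.987579345703125), 100.98121643066406) ell [ 0.459  -0.3475  0.021   0.0226] circ [ 0.459  -0.3474] 0.0233
```

{"fn": "play_rows", "kwargs": {"increments": [[-0.0014,-0.0009,0.017,-0.0009,-0.0003,0],[-0.0014,-0.0009,0.017,-0.0009,-0.0003,0],[-0.0014,-0.0009,0.017,-0.0009,-0.0003,0],[-0.0014,-0.0009,0.017,-0.0009,-0.0003,0],[-0.0014,-0.0009,0.017,-0.0009,-0.0003,0],[-0.0014,-0.0009,0.017,-0.0009,-0.0003,0],[-0.0014,-0.0009,0.017,-0.0009,-0.0003,0],[-0.0014,-0.0009,0.017,-0.0009,-0.0003,0],[0,0,0,0,0,0],[0,0,0,0,0,0]]}}

```text
time: 3.37
position: [0.4504, -0.3591, 0.0532]
ee_rot: [3.14, 0.003, 0.684]
contact_force: [0.7, -0.3, 0.2]
grip_width: 1.002
```

```bash
python3 -c "
from rg import *
delta([0.4594,-.348,.02],.7)
o,im=grab('wrist','w2')
print(proj('wrist',[.4594,-.348,.016],o))
"
```

```text
t 3.37 pos [ 0.4504 -0.3591  0.0532] rpy [3.1395e+00 2.9000e-03 6.8410e-01] F [ 0.65 -0.29  0.24] w 1.002
shift mm [14.04 -2.97 33.12] turn [ 0.0021  0.0029 -0.0159]
[[353.84211009 291.33778755]]
```

View pics/w2.png

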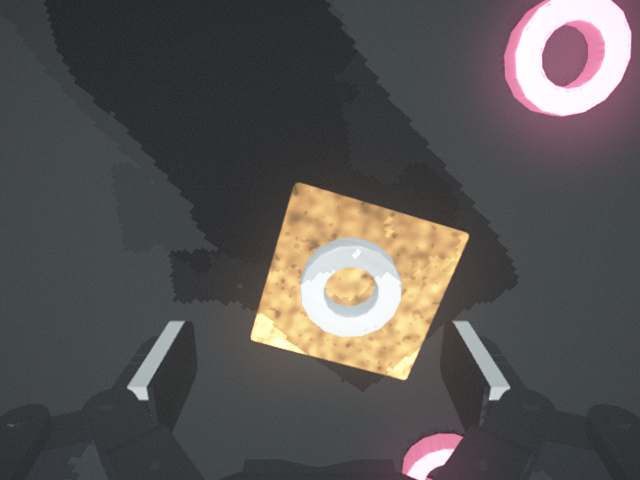

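{"fn": "play_rows", "kwargs": {"increments": [[0.004,-0.001,0,0.0005,0.0007,-0.004],[0.004,-0.001,0,0.0005,0.0007,-0.004],[0.004,-0.001,0,0.0005,0.0007,-0.004],[0.002,0,0,0,0,0],[0,0,0,0,0,0],[0,0,0,0,0,0]]}}

```text
time: 3.92
position: [0.4622, -0.3484, 0.0576]
ee_rot: [3.135, -0.001, 0.696]
contact_force: [0.6, -0.4, 0.3]
grip_width: 0.999
```

```bash
python3 -c "
from rg import *
delta([0.4594,-.348,.02],.7)
o,im=grab('wrist','w3')
print(proj('wrist',[.4594,-.348,.016],o))
delta([0.4594,-.348,.02],.7)
ringfit(im,(220,180,420,400),.016,o,thr=200)
crop('w3',220,180,420,400,3,'c4')
"
```

```text
t 3.92 pos [ 0.4622 -0.3484  0.0576] rpy [ 3.135e+00 -1.200e-03  6.962e-01] F [ 0.63 -0.35  0.34] w 0.999
shift mm [-1.91 -2.33 37.59] turn [ 0.0066 -0.0012 -0.0038]
[[315.91621461 288.11362395]]
t 3.97 pos [ 0.4623 -0.3484  0.0576] rpy [ 3.135e+00 -1.300e-03  6.963e-01] F [0.6  0.05 0.1 ] w 1.001
shift mm [-2.02 -2.36 37.59] turn [ 0.0066 -0.0013 -0.0037]
out ((313.7405090332031, 294.4812316894531), (67.93195343017578, 92.8316650390625), 86.3241958618164) ell [ 0.4609 -0.3513  0.0328  0.0401] circ [ 0.4587 -0.3492] 0.0426
```

View pics/c4.png

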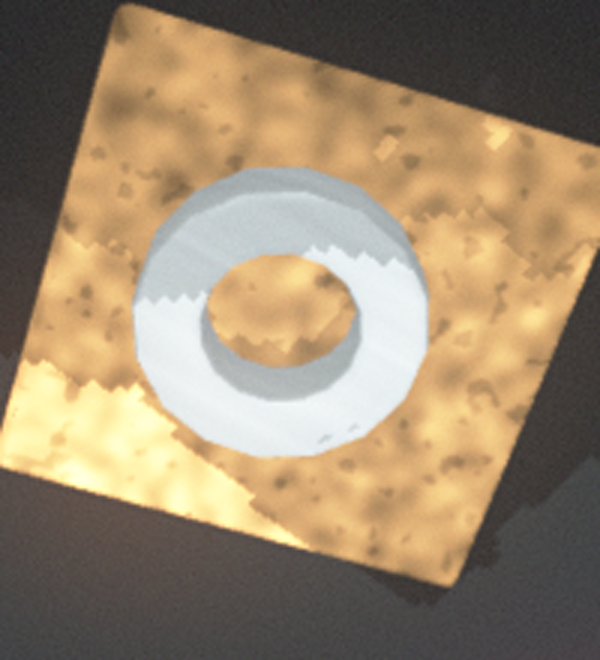

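{"fn": "play_rows", "kwargs": {"increments": [[-0.001,-0.001,0.005,0.002,-0.0003,-0.001],[-0.001,-0.001,0.005,0.002,-0.0003,-0.001],[-0.0005,-0.0003,0.005,0.002,-0.0003,-0.001],[0,0,0.005,0,0,0],[0,0,0.005,0,0,0],[0,0,0.004,0,0,0],[0,0,0.004,0,0,0],[0,0,0,0,0,0],[0,0,0,0,0,0]]}}

```text
time: 4.72
position: [0.4575, -0.3483, 0.0198]
ee_rot: [-3.14, 0.001, 0.699]
contact_force: [0.2, 0.3, -0.1]
grip_width: 1.001
```

```bash
python3 -c "
from rg import *
delta([0.459,-.3486,.017],.7)"
```

```text
t 4.72 pos [ 0.4575 -0.3483  0.0198] rpy [-3.1395e+00  8.0000e-04  6.9910e-01] F [ 0.18  0.26 -0.15] w 1.001
shift mm [0.96 1.22 2.82] turn [-0.0021  0.0008 -0.0009]
```

{"fn": "play_rows", "kwargs": {"increments": [[0.0007,0.001,0.0015,-0.001,0.0005,0],[0,0,0.001,-0.001,0,0],[0,0,0,0,0,0]]}}

```text
time: 4.97
position: [0.459, -0.3487, 0.0173]
ee_rot: [3.141, -0.0, 0.699]
contact_force: [-0.5, 0.3, 0.4]
grip_width: 0.999
```

```bash
python3 -c "
from rg import *
delta([0.459,-.3486,.017],.7)
grab('wrist','w4')"
```

```text
t 4.97 pos [ 0.459  -0.3487  0.0173] rpy [ 3.141  -0.      0.6991] F [-0.53  0.27  0.37] w 0.999
shift mm [ 0.02 -0.1   0.32] turn [ 0.0006 -0.     -0.0009]
```

View pics/w4.png

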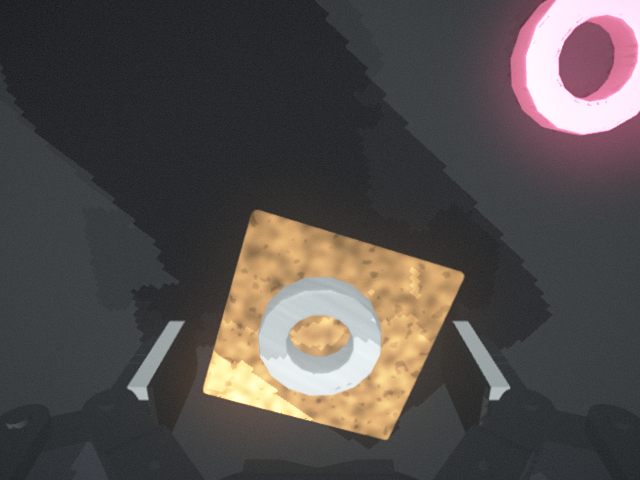

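The ring is centred between the pads at (320,338), so I close the jaws.

{"fn": "play_rows", "kwargs": {"increments": [[0,0,0,0,0,0],[0,0,0,0,0,0],[0,0,0,0,0,0],[0,0,0,0,0,0],[0,0,0,0,0,0],[0,0,0,0,0,0],[0,0,0,0,0,0],[0,0,0,0,0,0]], "gripper": 0}}

```text
time: 5.68
position: [0.4595, -0.349, 0.0189]
ee_rot: [3.139, -0.0, 0.699]
contact_force: [-1.0, -0.3, -1.6]
grip_width: 0.481
```

```bash
python3 -c "
from rg import *
delta([0.459,-.3486,.017],.7)
grab('wrist','w5')"
```

```text
t 5.68 pos [ 0.4595 -0.349   0.0189] rpy [ 3.1392e+00 -2.0000e-04  6.9890e-01] F [-1.   -0.28 -1.6 ] w 0.481
shift mm [-0.09 -0.61  1.87] turn [ 0.0024 -0.0002 -0.0011]
```

View pics/w5.png

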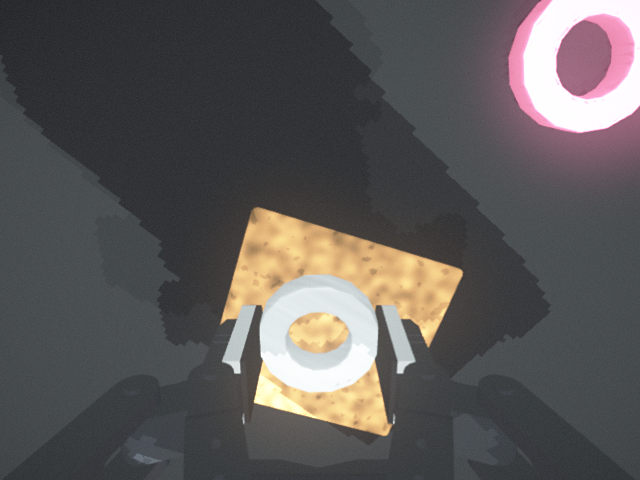

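{"fn": "play_rows", "kwargs": {"increments": [[0,0,-0.004,0,0,0],[0,0,-0.01,0,0,0],[0,0,-0.02,0,0,0],[0,0,-0.02,0,0,0],[0,0,-0.02,0,0,0],[0,0,-0.02,0,0,0],[0,0,-0.02,0,0,0],[0,0,-0.015,0,0,0],[0,0,0,0,0,0],[0,0,0,0,0,0]]}}

```text
time: 6.57
position: [0.4586, -0.3476, 0.159]
ee_rot: [3.14, -0.001, 0.7]
contact_force: [-0.9, 0.4, -1.0]
grip_width: 0.483
```

```bash
python3 -c "
from rg import *
o,im=grab('wrist','w6')
delta([0.519,-.065,.15],.7)
crop('w6',200,220,440,430,3,'c5')"
```

```text
t 6.62 pos [ 0.4588 -0.3476  0.1589] rpy [ 3.1402e+00 -6.0000e-04  7.0060e-01] F [ 0.9  -0.02 -0.99] w 0.482
shift mm [ 228.19 -177.19    8.79] turn [ 0.0014 -0.0006  0.0006]
```

View pics/w6.png

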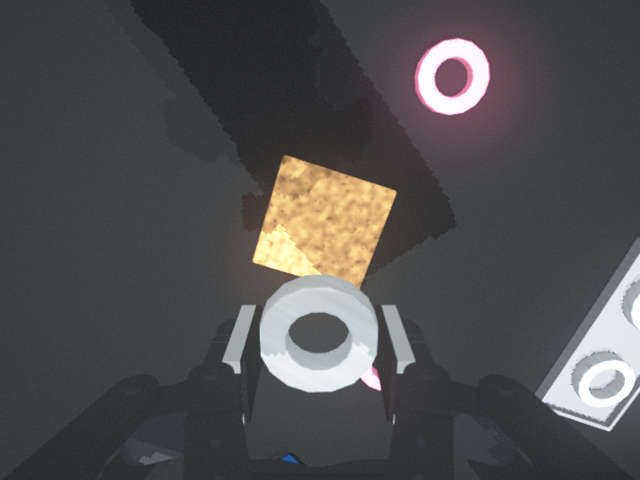

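View pics/c5.png

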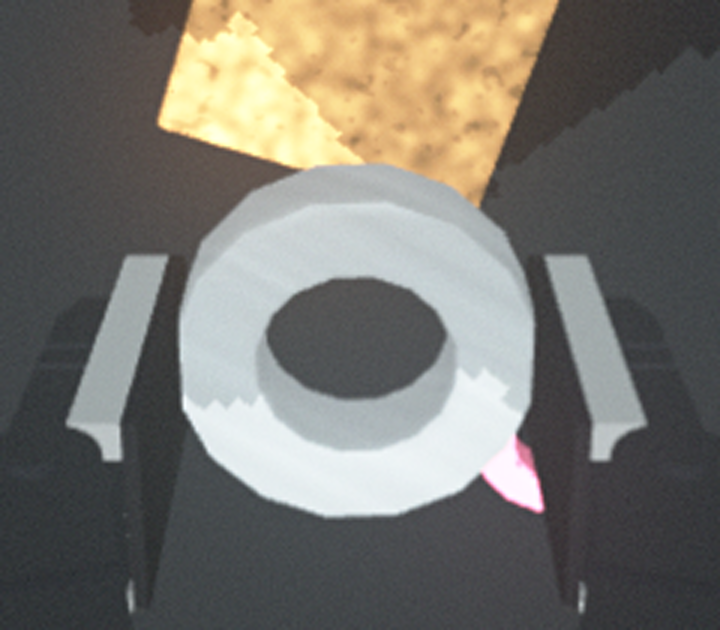

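Run:
```python
from h import *
c=imaging.get_calibration("wrist");K=np.array(c["K"]);d=np.array(c["distortion"]);T=np.array(c["T_tool_cam"])
def tp(px,z):
    u=cv2.undistortPoints(np.array(px,float).reshape(-1,1,2),K,d).reshape(-1,2)
    D=(T[:3,:3]@np.c_[u,np.ones(len(u))].T).T;o=T[:3,3]; return o+D*((z-o[2])/D[:,2])[:,None]
P=[(260,335),(378.2,335),(319,220+202/3),(319,220+517/3)]
for z in (-.006,-.003,0,.003,.006):
    q=tp(P,z)*1000; print(z,"wx",q[1,0]-q[0,0],"hy",q[3,1]-q[2,1],"cx",q[:2,0].mean(),"cy",q[2:,1].mean())
# fingertips lower edge? pad corners
```

```text
-0.006 wx 38.0718956863587 hy 39.203607775859524 cx -0.5955096726736233 cy -5.616224763740717
-0.003 wx 39.01274323986904 hy 40.17242264046614 cx -0.5913372112536219 cy -3.714226319129864
0 wx 39.95359079337938 hy 41.141237505072745 cx -0.5871647498336223 cy -1.8122278745189924
0.003 wx 40.894438346889714 hy 42.11005236967934 cx -0.5829922884136192 cy 0.08977057009185785
0.006 wx 41.83528590040005 hy 43.078867234285944 cx -0.578819826993616 cy 1.9917690147027152
```

{"fn": "play_rows", "kwargs": {"increments": [[0.0228,-0.0127,0,0,0,0],[0.0228,-0.0127,0,0,0,0],[0.0228,-0.0127,0,0,0,0],[0.0228,-0.0127,0,0,0,0],[0.0228,-0.0127,0,0,0,0],[0.0228,-0.0127,0,0,0,0],[0.0228,-0.0127,0,0,0,0],[0.0228,-0.0127,0,0,0,0],[0.02,-0.011,0,0,0,0],[0.005,-0.003,0,0,0,0],[0,0,0,0,0,0],[0,0,0,0,0,0],[0,0,0,0,0,0]]}}

```text
time: 7.7
position: [0.5391, -0.1169, 0.1467]
ee_rot: [-3.127, 0.01, 0.697]
contact_force: [-0.9, -0.1, -0.4]
grip_width: 0.482
```

```bash
python3 -c "
from rg import *
o,im=grab('wrist','w7')
delta([0.519,-.062,.15],.7)
print(proj('wrist',[[.519,-.062,.08],[.519,-.062,.012]],o))"
```

```text
t 7.75 pos [ 0.5389 -0.1174  0.1467] rpy [-3.1271  0.0106  0.6964] F [-0.39 -0.43 -0.62] w 0.482
shift mm [ 20.21 -55.32  -2.74] turn [-0.0145  0.0105 -0.0037]
[[366.07837001 158.59770298]
 [355.3633181  143.54204721]]
```

View pics/w7.png

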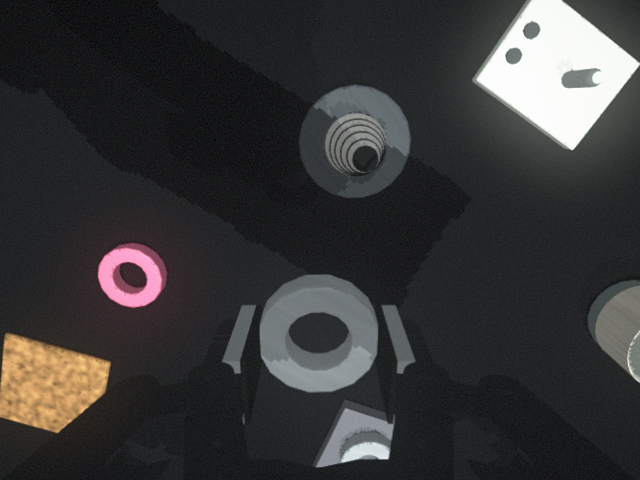

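```bash
python3 -c "
from rg import *
o=bot.get_obs()
im=cv2.imread('pics/w7.png');b=im[80:200,290:420].max(2)
m=np.zeros((480,640),np.uint8);m[80:202,294:416]=(b.shape and (im[80:202,294:416].max(2)>52))*255
c=max(cv2.findContours(m,0,1)[0],key=cv2.contourArea);c=cv2.convexHull(c);e=cv2.fitEllipse(c);print(e)
print(onplane('wrist',[e[0],(355,141)],.012,o),onplane('wrist',[(365,157.5)],.08,o))
print(onplane('wrist',[(597,76)],.038,o),onplane('wrist',[(567,79)],.01,o))
crop('w7',295,80,415,200,5,'c6')
crop('w7',470,0,640,150,4,'c7')"
```

```text
((354.6379699707031, 140.74009704589844), (110.49764251708984, 113.8647232055664), 25.745464324951172)
[[ 0.51739968 -0.06153554  0.012     ]
 [ 0.51766621 -0.06151104  0.012     ]] [[ 0.51813945 -0.06242467  0.08      ]]
[[0.58875994 0.04537026 0.038     ]] [[0.58856462 0.04463694 0.01      ]]
```

View pics/c6.png

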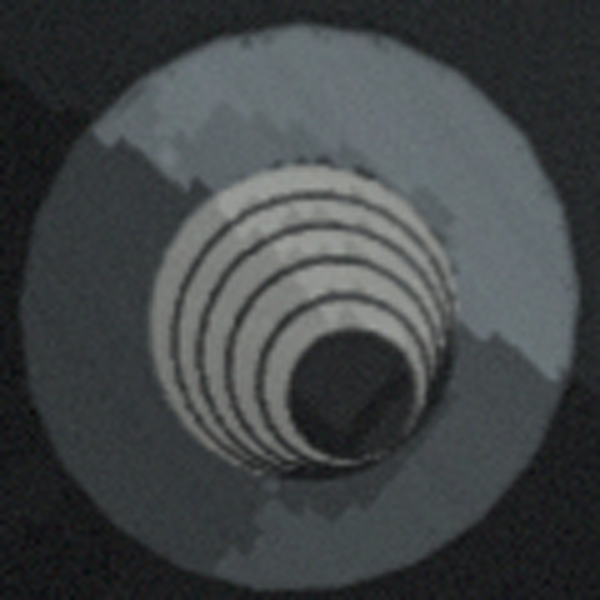

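View pics/c7.png

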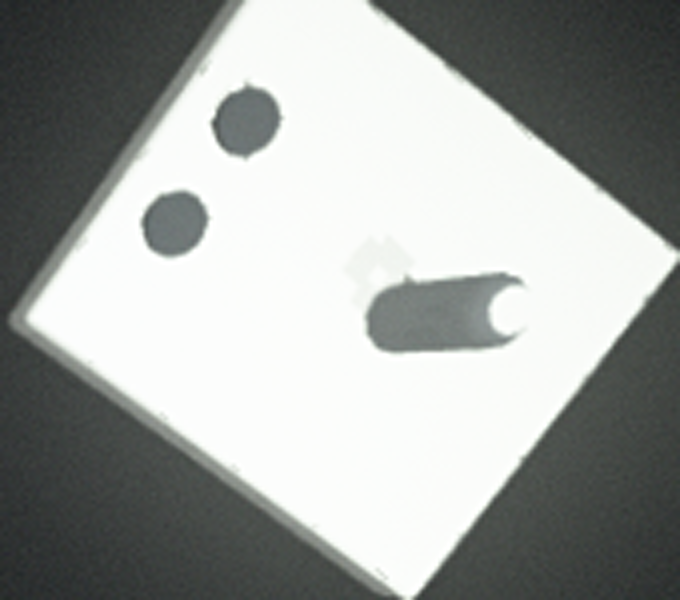

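{"fn": "play_rows", "kwargs": {"increments": [[0.004,-0.009,0.002,-0.003,0.002,-0.001],[0.004,-0.009,0.002,-0.003,0.002,-0.001],[0.004,-0.009,0.002,-0.003,0.002,-0.001],[0.004,-0.009,0.002,-0.003,0.002,-0.001],[0.002,-0.009,0.002,-0.001,0.001,0],[0.001,-0.007,0.002,0,0,0],[0,-0.002,0,0,0,0],[0,0,0,0,0,0],[0,0,0,0,0,0],[0,0,0,0,0,0]]}}

```text
time: 8.58
position: [0.5144, -0.061, 0.1335]
ee_rot: [3.141, 0.002, 0.697]
contact_force: [0.4, -0.4, -0.8]
grip_width: 0.48
```

```bash
python3 -c "
from rg import *
delta([0.5187,-.0617,.12],.7)"
```

```text
t 8.58 pos [ 0.5144 -0.061   0.1335] rpy [3.1414e+00 2.4000e-03 6.9690e-01] F [ 0.39 -0.43 -0.75] w 0.48
shift mm [ 2.85  3.26 13.46] turn [ 0.0002  0.0024 -0.0031]
```

{"fn": "play_rows", "kwargs": {"increments": [[0.0012,0.0014,0.004,0,0.001,-0.0015],[0.001,0.0012,0.004,0,0.001,-0.0015],[0,0,0.003,0,0,0],[0,0,0,0,0,0],[0,0,0,0,0,0]]}}

```text
time: 9.0
position: [0.519, -0.0634, 0.1211]
ee_rot: [3.141, -0.0, 0.697]
contact_force: [0.4, -1.0, -1.2]
grip_width: 0.482
```

```bash
python3 -c "
from rg import *
o,im=grab('wrist','w8')
delta([0.5187,-.0617,.12],.7)
crop('w8',240,240,400,400,4,'c8')"
```

```text
t 9.05 pos [ 0.5189 -0.0635  0.1211] rpy [3.1408e+00 1.0000e-04 6.9730e-01] F [-1.04 -0.22 -1.56] w 0.48
shift mm [ 0.97 -1.49  1.07] turn [ 0.0008  0.0001 -0.0027]
```

View pics/c8.png

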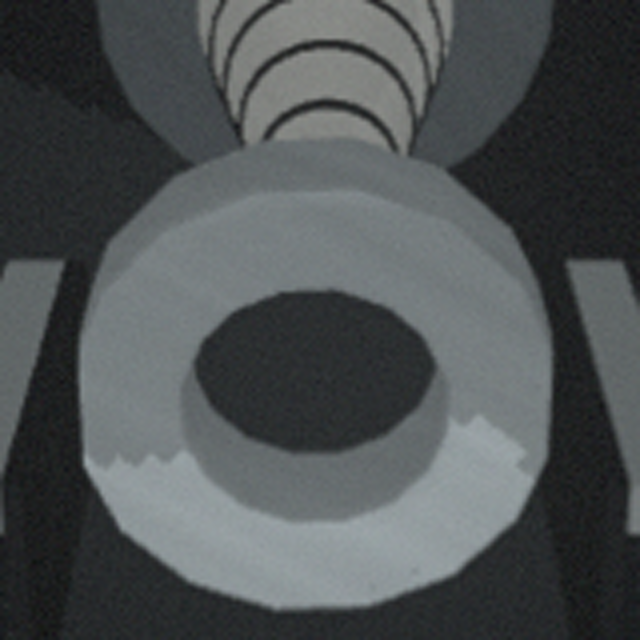

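{"fn": "play_rows", "kwargs": {"increments": [[0.0006,-0.0008,0.004,0,0,-0.001],[0.0004,-0.0006,0.005,0,0,0],[0,0,0.005,0,0,0],[0,0,0.005,0,0,0],[0,0,0.002,0,0,0],[0,0,0,0,0,0]]}}

```text
time: 9.55
position: [0.5186, -0.0616, 0.0977]
ee_rot: [3.141, 0.0, 0.698]
contact_force: [-0.2, 0.1, -0.8]
grip_width: 0.484
```

```bash
python3 -c "
from rg import *
delta([0.5187,-.0617,.08],.7)"
```

```text
t 9.55 pos [ 0.5186 -0.0616  0.0977] rpy [3.141e+00 1.000e-04 6.984e-01] F [-0.21  0.06 -0.77] w 0.484
shift mm [-0.04  0.14 17.68] turn [ 0.0006  0.0001 -0.0016]
```

{"fn": "play_rows", "kwargs": {"increments": [[0,0,0.0025,0,0,0],[0,0,0.0025,0,0,0],[0,0,0.0025,0,0,0],[0,0,0.0025,0,0,0],[0,0,0.001,0,0,0]]}}

```text
time: 9.97
position: [0.5188, -0.0615, 0.0857]
ee_rot: [3.141, -0.0, 0.698]
contact_force: [-0.0, 0.4, 0.2]
grip_width: 0.48
```

```bash
python3 -c "
from rg import *
delta([0.5187,-.0617,.08],.7)"
```

```text
t 9.97 pos [ 0.5188 -0.0615  0.0857] rpy [ 3.1408e+00 -1.0000e-04  6.9850e-01] F [-0.01  0.37  0.15] w 0.48
shift mm [-0.25  0.07  5.75] turn [ 0.0008 -0.0001 -0.0015]
```

{"fn": "play_rows", "kwargs": {"increments": [[-0.0001,0,0.001,0,0,0],[-0.0001,0,0.001,0,0,0],[0,0,0.001,0,0,0],[0,0,0.001,0,0,0],[0,0,0.001,0,0,0],[0,0,0.001,0,0,0]]}}

```text
time: 10.47
position: [0.5189, -0.0617, 0.0793]
ee_rot: [3.14, -0.0, 0.698]
contact_force: [0.1, 0.1, -1.4]
grip_width: 0.482
```

{"fn": "play_rows", "kwargs": {"increments": [[-0.0001,0,0.001,0,0,0],[-0.0001,0,0.001,0,0,0],[0,0,0.001,0,0,0],[0,0,0.001,0,0,0],[0,0,0.001,0,0,0],[0,0,0.001,0,0,0]]}}

```text
time: 10.97
position: [0.5188, -0.0619, 0.0727]
ee_rot: [3.14, -0.001, 0.698]
contact_force: [-0.3, 0.6, -1.1]
grip_width: 0.484
```

{"fn": "play_rows", "kwargs": {"increments": [[-0.0001,0.0001,0.0005,0,0,0],[0,0,0.0005,0,0,0],[0,0,0.0005,0,0,0],[0,0,0.0005,0,0,0]]}}

```text
time: 11.3
position: [0.5188, -0.062, 0.0704]
ee_rot: [3.14, -0.001, 0.698]
contact_force: [-0.2, 0.6, -0.7]
grip_width: 0.481
```

{"fn": "play_rows", "kwargs": {"increments": [[0,0,0.0005,0,0,0],[0,0,0.0005,0,0,0],[0,0,0.0005,0,0,0]]}}

```text
time: 11.55
position: [0.519, -0.0617, 0.0689]
ee_rot: [3.14, -0.001, 0.699]
contact_force: [-0.1, 0.7, -0.6]
grip_width: 0.483
```

{"fn": "play_rows", "kwargs": {"increments": [[-0.0002,0,0.0005,0,0,0],[0,0,0.0005,0,0,0],[0,0,0.0005,0,0,0]]}}

```text
time: 11.8
position: [0.5191, -0.0615, 0.0674]
ee_rot: [3.14, -0.002, 0.699]
contact_force: [-0.0, 1.7, -0.0]
grip_width: 0.489
```

{"fn": "play_rows", "kwargs": {"increments": [[0.0001,-0.0001,0.0004,0,0,0],[0.0,-0.0001,0.0004,0,0,0]]}}

```text
time: 11.97
position: [0.519, -0.0612, 0.0665]
ee_rot: [3.14, -0.002, 0.699]
contact_force: [-1.1, 0.9, 1.4]
grip_width: 0.484
```

{"fn": "play_rows", "kwargs": {"increments": [[0,0,0.0004,0,0,0],[0,0,0.0004,0,0,0]]}}

```text
time: 12.13
position: [0.5191, -0.0612, 0.0657]
ee_rot: [3.14, -0.002, 0.699]
contact_force: [-1.4, 0.1, 3.9]
grip_width: 0.482
```

{"fn": "play_rows", "kwargs": {"increments": [[0,0,0.0003,0,0,0],[0,0,0.0003,0,0,0]]}}

```text
time: 12.3
position: [0.5191, -0.0612, 0.0654]
ee_rot: [3.14, -0.002, 0.699]
contact_force: [0.5, 0.9, 6.3]
grip_width: 0.483
```

{"fn": "play_rows", "kwargs": {"increments": [[0,0,0.0002,0,0,0],[0,0,0.0002,0,0,0]]}}

```text
time: 12.47
position: [0.5191, -0.0612, 0.0654]
ee_rot: [3.139, -0.002, 0.699]
contact_force: [-1.3, 0.8, 4.9]
grip_width: 0.485
```

{"fn": "play_rows", "kwargs": {"increments": [[0,0,0.0003,0,0,0],[0,0,0.0003,0,0,0],[0,0,0.0003,0,0,0],[0,0,0.0003,0,0,0]]}}

```text
time: 12.8
position: [0.5191, -0.0612, 0.0653]
ee_rot: [3.138, -0.002, 0.699]
contact_force: [-2.2, 0.3, 7.2]
grip_width: 0.483
```

```bash
python3 -c "
from rg import *
o,im=grab('scene','s2')
delta([0.5187,-.0617,.08],.7)
crop('s2',230,190,330,290,6,'c9')"
```

```text
t 12.85 pos [ 0.5191 -0.0612  0.0653] rpy [ 3.1383e+00 -2.0000e-03  6.9890e-01] F [-1.39  1.86  6.71] w 0.48
shift mm [ -0.58   0.14 -14.71] turn [ 0.0033 -0.002  -0.0011]
```

View pics/c9.png

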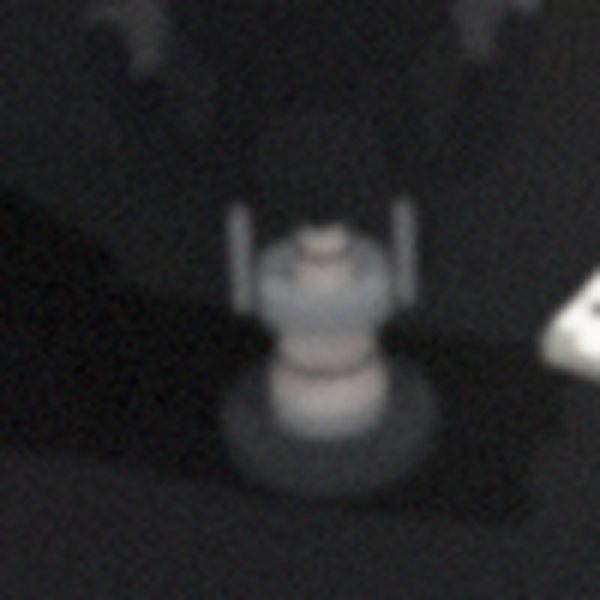

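The scene view shows the ring held level on the cone. Its lower edge is at about crop (322,335), just above the 46 mm line and clear of the 34 mm line at (322,370). From TCP height, its lower edge is at about 50–51 mm, so it is in step 2. I hold the push a little longer.

{"fn": "play_rows", "kwargs": {"increments": [[0,0,0.0002,0.0005,0,0],[0,0,0.0002,0.0005,0,0],[0,0,0.0002,0.0005,0,0],[0,0,0.0002,0,0,0],[0,0,0.0002,0,0,0],[0,0,0.0002,0,0,0]]}}

```text
time: 13.35
position: [0.5191, -0.0612, 0.0653]
ee_rot: [3.139, -0.002, 0.699]
contact_force: [-2.3, 1.3, 6.7]
grip_width: 0.482
```

{"fn": "play_rows", "kwargs": {"increments": [[0,0,0.0002,0,0,0],[0,0,0.0002,0,0,0],[0,0,0.0002,0,0,0],[0,0,0.0002,0,0,0],[0,0,0.0002,0,0,0],[0,0,0.0002,0,0,0]]}}

```text
time: 13.85
position: [0.5191, -0.0612, 0.0653]
ee_rot: [3.138, -0.002, 0.699]
contact_force: [-1.7, 0.8, 6.0]
grip_width: 0.481
```

Steady at 6–7 N with no further descent for 1 s. Now I draw it off straight up.

{"fn": "play_rows", "kwargs": {"increments": [[0,0,-0.001,0,0,0],[0,0,-0.0015,0,0,0],[0,0,-0.003,0,0,0],[0,0,-0.005,0,0,0],[0,0,-0.008,0,0,0],[0,0,-0.01,0,0,0]]}}

```text
time: 14.35
position: [0.5175, -0.0616, 0.0936]
ee_rot: [3.141, 0.001, 0.699]
contact_force: [0.2, -0.6, -1.1]
grip_width: 0.482
```

```bash
python3 -c "
from rg import *
delta([0.5187,-.0617,.12],.7)"
```

```text
t 14.35 pos [ 0.5175 -0.0616  0.0936] rpy [3.1407e+00 1.0000e-03 6.9900e-01] F [ 0.16 -0.56 -1.1 ] w 0.482
shift mm [  0.79   0.89 -26.43] turn [ 0.0009  0.001  -0.001 ]
```

{"fn": "play_rows", "kwargs": {"increments": [[0.0005,0.0005,-0.008,0,0,0],[0.0003,0.0003,-0.01,0,0,0],[0,0,-0.012,0,0,0],[0,0,-0.012,0,0,0],[0,0,-0.004,0,0,0],[0,0,0,0,0,0],[0,0,0,0,0,0]]}}

```text
time: 14.93
position: [0.5204, -0.0619, 0.1488]
ee_rot: [3.136, -0.004, 0.698]
contact_force: [-0.4, 0.7, -0.9]
grip_width: 0.484
```

```bash
python3 -c "
from rg import *
o,im=grab('wrist','w9')
delta([0.589,.0455,.13],.7)"
```

```text
t 14.98 pos [ 0.5203 -0.0619  0.1486] rpy [ 3.1358 -0.0036  0.6983] F [ 0.49  0.36 -0.96] w 0.481
shift mm [121.61 -38.24  18.84] turn [ 0.0058 -0.0036 -0.0017]
```

View pics/w9.png

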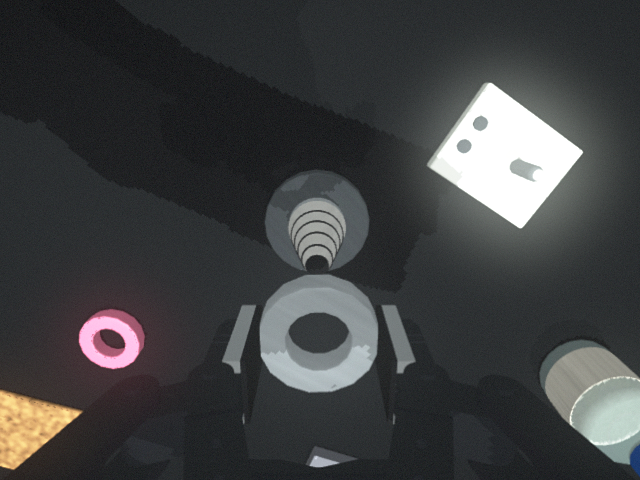

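{"fn": "play_rows", "kwargs": {"increments": [[0.012,0.0005,0,0.001,0,0],[0.016,0.0005,0,0.001,0,0],[0.016,0.0005,0,0.001,0,0],[0.016,0.0005,0,0.001,0,0],[0.016,0.0005,0,0.001,0,0],[0.016,0.0005,0,0,0,0],[0.012,0,0,0,0,0],[0.006,0,0,0,0,0],[0,0,0,0,0,0],[0,0,0,0,0,0],[0,0,0,0,0,0]]}}

```text
time: 15.9
position: [0.6112, 0.0147, 0.1412]
ee_rot: [-3.134, 0.003, 0.699]
contact_force: [0.3, -0.1, -0.9]
grip_width: 0.479
```

```bash
python3 -c "
from rg import *
o,im=grab('wrist','w10')
delta([0.589,.0455,.13],.7)
print(proj('wrist',[[0.589,.0455,.038],[0.589,.0455,.01]],o))"
```

```text
t 15.95 pos [0.611  0.0144 0.1412] rpy [-3.1338  0.0036  0.699 ] F [ 0.38 -0.05 -0.66] w 0.484
shift mm [  3.2  -37.93  11.5 ] turn [-0.0078  0.0036 -0.0011]
[[325.95770351 180.19365642]
 [325.37103421 171.50116492]]
```

View pics/w10.png

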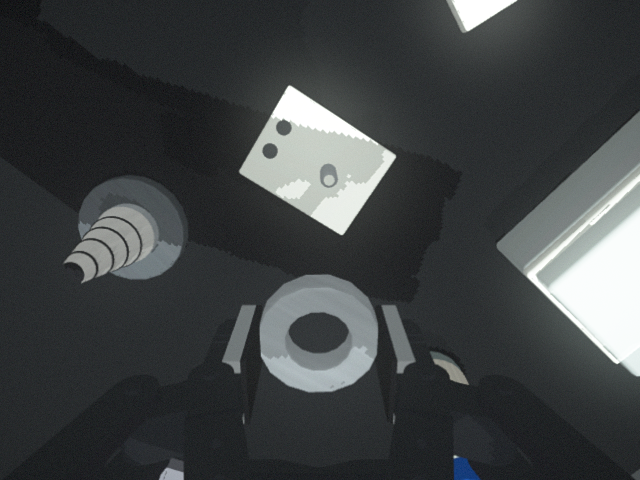

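```bash
python3 -c "
from rg import *
o=bot.get_obs()
print(onplane('wrist',[(328.5,180)],.038,o),onplane('wrist',[(327.5,171.5)],.01,o))
crop('w10',290,140,370,210,7,'c10')"
```

```text
[[0.58979623 0.04615378 0.038     ]] [[0.58978929 0.04600948 0.01      ]]
```

View pics/c10.png

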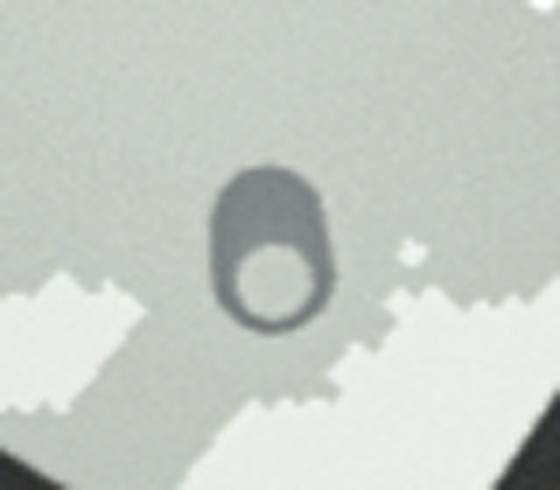

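{"fn": "play_rows", "kwargs": {"increments": [[0.001,-0.006,0.002,-0.002,0.001,0],[0.001,-0.008,0.003,-0.002,0.001,0],[0.001,-0.008,0.003,-0.002,0.001,0],[0.001,-0.008,0.003,-0.001,0,0],[0.0005,-0.005,0.003,0,0,0],[0,-0.001,0.002,0,0,0],[0,0,0,0,0,0],[0,0,0,0,0,0]]}}

```text
time: 16.62
position: [0.5867, 0.0468, 0.124]
ee_rot: [3.141, 0.002, 0.698]
contact_force: [-0.1, -0.1, -0.3]
grip_width: 0.485
```

```bash
python3 -c "
from rg import *
delta([0.5903,.0464,.0262],.7)"
```

```text
t 16.62 pos [0.5867 0.0468 0.124 ] rpy [3.1414e+00 1.9000e-03 6.9810e-01] F [-0.12 -0.1  -0.32] w 0.485
shift mm [ 2.69  2.59 97.78] turn [ 0.0002  0.0019 -0.0019]
```

{"fn": "play_rows", "kwargs": {"increments": [[0.001,0.001,0.005,0,0.001,-0.001],[0.001,0.001,0.01,0,0,0],[0.0005,0.0005,0.012,0,0,0],[0,0,0.012,0,0,0],[0,0,0.01,0,0,0],[0,0,0.006,0,0,0],[0,0,0.002,0,0,0],[0,0,0,0,0,0],[0,0,0,0,0,0]]}}

```text
time: 17.37
position: [0.5912, 0.0444, 0.0591]
ee_rot: [-3.141, 0.002, 0.696]
contact_force: [-0.1, -0.3, -0.8]
grip_width: 0.482
```

```bash
python3 -c "
from rg import *
o,im=grab('wrist','w11')
delta([0.5903,.0464,.0262],.7)"
```

```text
t 17.42 pos [0.5913 0.0444 0.0593] rpy [-3.1415e+00  2.2000e-03  6.9650e-01] F [ 0.19  0.07 -1.3 ] w 0.483
shift mm [ 0.61 -2.2  33.09] turn [-0.0001  0.0022 -0.0035]
```

View pics/w11.png

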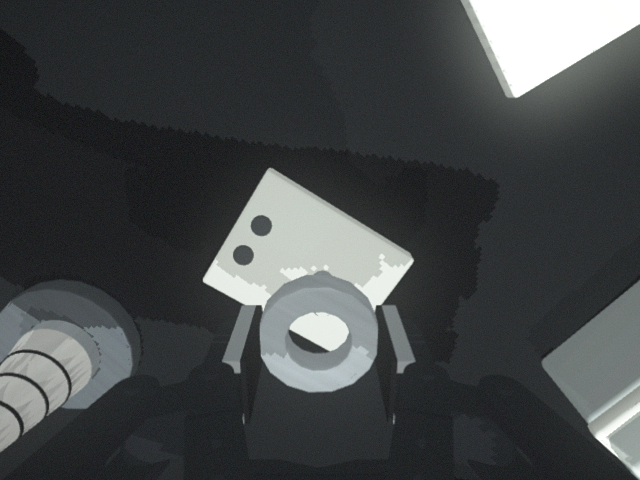

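{"fn": "play_rows", "kwargs": {"increments": [[0.0003,-0.001,0.002,0,0.001,-0.001],[0.0002,-0.0008,0.003,0,0.001,-0.001],[0,-0.0003,0.004,0,0,0],[0,0,0.004,0,0,0],[0,0,0.001,0,0,0],[0,0,0,0,0,0]]}}

```text
time: 17.92
position: [0.5914, 0.0468, 0.0458]
ee_rot: [3.14, -0.003, 0.699]
contact_force: [-0.8, -0.5, -0.7]
grip_width: 0.483
```

```bash
python3 -c "
from rg import *
o,im=grab('wrist','w12')
delta([0.5903,.0464,.0252],.7)
crop('w12',240,240,400,400,4,'c12')"
```

```text
t 17.97 pos [0.5914 0.0468 0.0459] rpy [ 3.1397e+00 -3.0000e-03  6.9860e-01] F [ 0.79  0.13 -0.2 ] w 0.482
shift mm [-1.14 -0.46 20.65] turn [ 0.0018 -0.003  -0.0014]
```

View pics/c12.png

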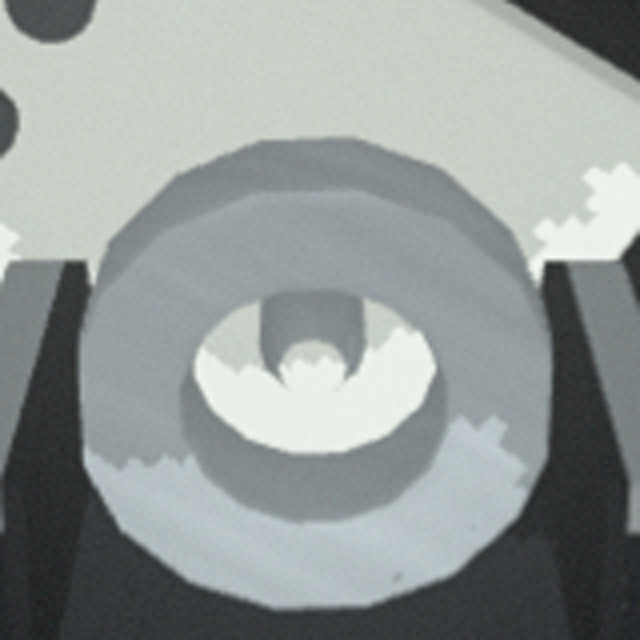

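The post tip shows inside the bore at crop (313,365), close to the bore's centre. I lower it onto the block.

{"fn": "play_rows", "kwargs": {"increments": [[-0.0004,-0.0002,0.003,0.001,-0.001,0],[-0.0002,0,0.003,0,-0.001,0],[0,0,0.003,0,0,0],[0,0,0.003,0,0,0],[0,0,0.002,0,0,0],[0,0,0.001,0,0,0]]}}

```text
time: 18.47
position: [0.5911, 0.0465, 0.0296]
ee_rot: [3.141, -0.001, 0.698]
contact_force: [-0.7, -0.2, -1.1]
grip_width: 0.484
```

{"fn": "play_rows", "kwargs": {"increments": [[0,0,0.001,0,0,0],[0,0,0.001,0,0,0],[0,0,0.0008,0,0,0],[0,0,0.0006,0,0,0],[0,0,0.0005,0,0,0]]}}

```text
time: 18.88
position: [0.591, 0.0465, 0.025]
ee_rot: [3.141, -0.001, 0.698]
contact_force: [0.1, 1.1, -0.7]
grip_width: 0.483
```

{"fn": "play_rows", "kwargs": {"increments": [[0,0,0.0004,0,0,0],[0,0,0.0004,0,0,0]]}}

```text
time: 19.05
position: [0.591, 0.0465, 0.0246]
ee_rot: [3.141, -0.001, 0.698]
contact_force: [-3.2, -0.3, 8.8]
grip_width: 0.484
```

It is seated, with contact at 24.6 mm TCP height against 24.9 expected. I release.

{"fn": "play_rows", "kwargs": {"increments": [[0,0,0,0,0,0],[0,0,0,0,0,0],[0,0,0,0,0,0],[0,0,0,0,0,0],[0,0,0,0,0,0],[0,0,0,0,0,0]], "gripper": 1}}

```text
time: 19.55
position: [0.5915, 0.0466, 0.025]
ee_rot: [3.14, -0.002, 0.698]
contact_force: [-0.4, -0.3, -0.5]
grip_width: 1.001
```

```bash
python3 -c "
from rg import *
o,im=grab('wrist','w13')
delta([0.5903,.0464,.0252],.7)"
```

```text
t 19.6 pos [0.5915 0.0466 0.025 ] rpy [ 3.1399e+00 -2.1000e-03  6.9840e-01] F [0.08 0.82 0.59] w 1.001
shift mm [-1.04 -0.64 -0.19] turn [ 0.0017 -0.0021 -0.0016]
```

View pics/w13.png

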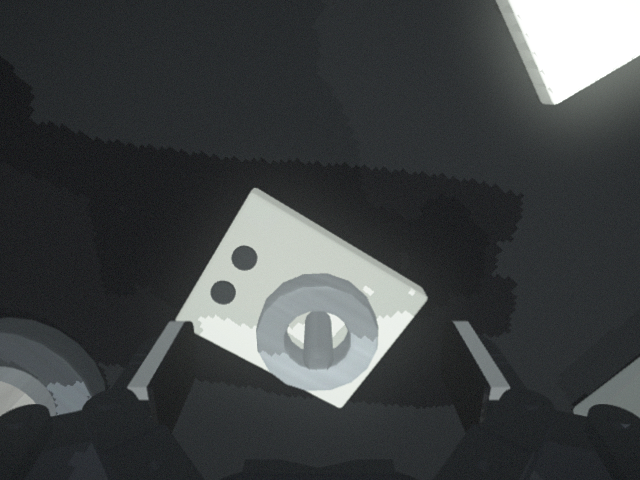

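The ring is over the two-stud post at (318,333), and the fingers are clear. I retreat straight up.

{"fn": "play_rows", "kwargs": {"increments": [[0,0,-0.004,0,0,0],[0,0,-0.01,0,0,0],[0,0,-0.02,0,0,0],[0,0,-0.025,0,0,0],[0,0,-0.025,0,0,0],[0,0,-0.025,0,0,0],[0,0,-0.02,0,0,0],[0,0,-0.01,0,0,0],[0,0,0,0,0,0],[0,0,0,0,0,0],[0,0,0,0,0,0],[0,0,0,0,0,0]]}}

```text
time: 20.6
position: [0.5893, 0.0469, 0.1738]
ee_rot: [3.141, -0.001, 0.7]
contact_force: [-0.3, 0.2, 0.3]
grip_width: 1.004
```

```bash
python3 -c "
from rg import *
o,im=grab('wrist','w14')
delta([0.5903,.0464,.0252],.7)
grab('scene','s3')
crop('w14',230,120,430,280,4,'c14'); crop('s3',230,150,480,430,2,'c15')
# bore/ring centre vs post
ringfit(im,(250,120,420,300),.022,o,thr=80)"
```

```text
t 20.65 pos [0.5892 0.0469 0.1735] rpy [-3.1416e+00 -3.0000e-04  6.9990e-01] F [-0.58  0.12 -0.27] w 1.0
shift mm [  0.52   1.08 148.34] turn [-0.     -0.0003 -0.0001]
out ((310.7853698730469, 207.44717407226562), (97.11715698242188, 127.3173599243164), 122.16582489013672) ell [0.5802 0.0492 0.0665 0.0856] circ [0.58   0.0492] 0.0915
hole ((269.9443664550781, 199.25282287597656), (12.26796817779541, 12.998754501342773), 157.6551971435547) ell [0.5546 0.037  0.0082 0.0088] circ [0.5548 0.0369] 0.009
hole ((281.64794921875, 179.91452026367188), (12.618677139282227, 12.9293794631958), 124.29564666748047) ell [0.5525 0.0521 0.0084 0.0084] circ [0.5525 0.052 ] 0.0087
```

View pics/c14.png

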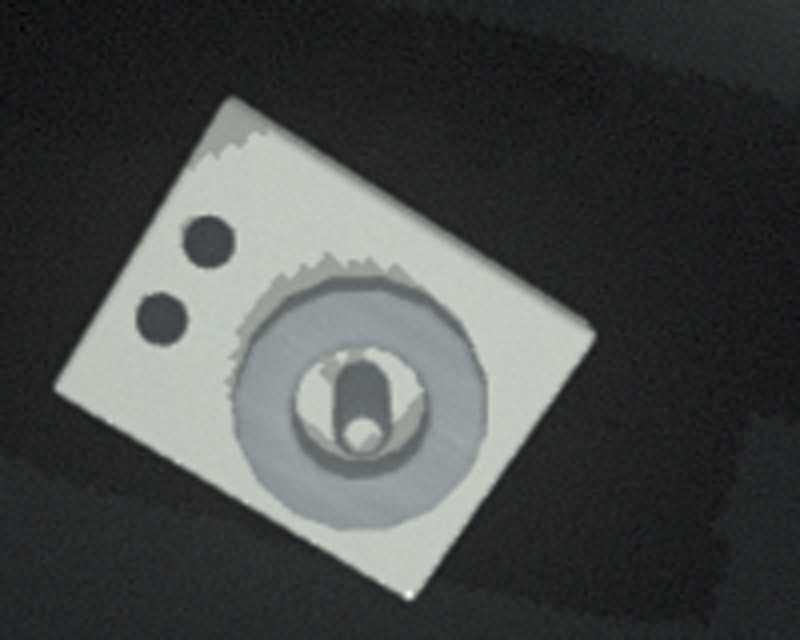

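View pics/c15.png

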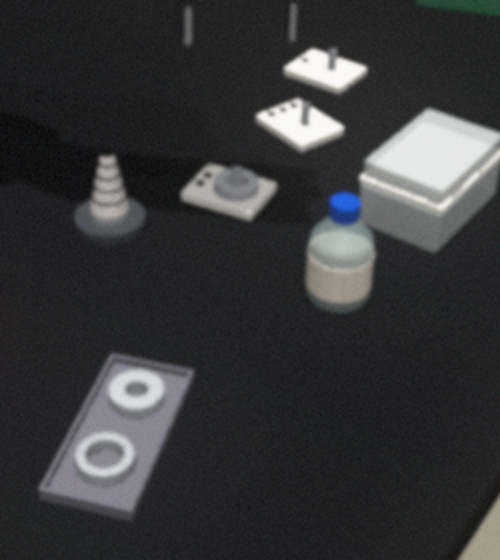

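The ring lies flat on the two-stud block around its post. The tray rings, bottle and tip box are undisturbed. I hand the job in.

```bash
python3 -c "
from cell import bot
print(bot.sign_off())"
```

```text
the job is handed in; nothing more can be done
None
```

The ring from the cork pad gauged as size 2 and now lies flat on the block of the two-stud post. I handed the job in at about 20.7 s of the 48 s allowed.

- **Gauging:** The ring went level down the gauge and stopped with its lower edge about 50.5 mm above the bench, in step 2. I took that height from the tool position. The scene picture agreed, showing the edge just above the 46 mm line. In the wrist picture the bore measured about 23 mm, which also fits size 2.
- **Push:** The ring stayed put while I pressed it for about 1.5 s. The readings there ran from 4.9 to 7.2 N and settled at 6.0 to 6.7 N. I read the force only at the end of each move, so I did not see any peak in between.
- **Placing:** The last wrist picture shows the ring flat around the post, with the robot clear. Setting it down briefly read 8.8 N. The tool was then at 24.6 mm against 24.9 mm expected.
- **Bystanders:** The two tray rings, the bottle and the tip box look unmoved in the last scene picture.
- **Failed check:** One automatic circle fit on the last picture took the white block for the ring. I judged the seating by eye instead.

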